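# Dip the print-head brush in the blue pot

## Task

The label printer's print head is due for a clean. Take the red-handled brush out of its stand, dip its bristles into the blue pot (never the yellow one), and hang the brush back upright in its stand, resting on its white collar. Leave both pots standing where they are.

Things in the scene. Friction and masses are not known exactly. Their poses are not given: they have to be found in the camera images.
- brush: Cleaning brush, 140 mm long, 60 g, hanging upright in the stand. Origin at the very tip of the bristles (its lowest point), z up along the brush to the handle; round, so its yaw does not matter. From the tip upwards: brown stiff bristles 12 mm in diameter (0 to 26 mm), aluminium shaft 11 mm in diameter (26 to 70 mm), round white collar 52 mm in diameter (70 to 76 mm), round red handle 26 mm in diameter (76 to 140 mm) with a black band near its top. Grip the handle from above.
- stand: Dark steel brush stand, fixed to the table. Origin at the centre of its underside, z up. Base 96 x 84 mm, two side walls, and a 74 x 74 mm top plate whose upper face is 90 mm up, with a round through hole 34 mm in diameter on the stand's vertical axis. The brush hangs in this hole with its collar lying on the plate, so its tip is then 20 mm above the table.
- blue_pot: Blue round open pot, loose, 0.22 kg, 60 mm outer diameter, 54 mm inner diameter, 55 mm tall, inner floor 6 mm up. Origin at the centre of its underside, z up. The pot to dip into.
- yellow_pot: Yellow round open pot, same size and shape as the blue one, loose. Origin at the centre of its underside. Not to be used.

How it is judged:
By the outcome, as a careful person would: the job done as asked, in the order asked, and still so for the second after the job is handed in, with the robot touching nothing.
It also fails if it takes over 54 s, if anything falls off the work surface, if the arm or the gripper's body presses on something with over 40 N, if the wrist force passes 120 N, or if a joint passes its speed limit or range.

## Robot

A 6-joint arm with a two-finger parallel gripper is mounted at the origin on the work surface. World frame = base frame: x ahead of the robot, y to its left, z up, the work surface at z = 0. Lengths are in mm, angles in degrees, forces in N, time in s.
With the tool pointing down it reaches from about 300 to 850 mm from the base axis. Payload 4.2 kg.
Tool frame: the origin (TCP) lies on the mounting face of the last link; the fingertips stand 191 mm ahead of it and the grasp point (between the pads) lies 172 mm ahead of it; z points along the fingers, y is the direction in which the jaws open and shut (so a half turn about z gives the same grasp; the last joint's range is limited). The gripper opens to 91 mm and grips with 3 to 60 N. Pads are 32 mm wide; open, the fingers measure 118 mm over their backs; the gripper's body (76 mm by 178 mm) begins 60 mm behind the grasp point.
Start: joints at [-76.662, 18.312, 89.639, -0, 72.044, -1.146], TCP at [143.815, -556.723, 404.776] pointing down, gripper open.
Joint ranges: [-177.97, 177.97], [-48.28, 115.42], [12.27, 149.76], [-77.06, 257.06], [2.81, 150.46], [-146.56, 146.56]. Speed limits (degrees/s): [147.25, 147.25, 180, 180, 180, 180].

## Interface

Orientations are given as [roll, pitch, yaw] about the fixed x, y, z axes, in that order (R = Rz(yaw) Ry(pitch) Rx(roll)).
In Python, from workcell import env gives the robot as it stands.
- The arm moves only by the shell command python3 -m handwheel 'ROWS' [FORCE]. ROWS is JSON, a list of rows, each an object with "gripper": the opening in per cent of the stroke, from 0 (shut) to 100 (fully open); "travel": the shift along the tool's x, y, z in m, a list of three; "twist": the turn about the tool's z in rad. In form: [{"gripper": gripper, "travel": [x, y, z], "twist": twist}, ...]. A call has 1 to 5 rows; each row shifts and turns the commanded pose from where the row before left it, along the tool's axes as they then stand; what a row does not reach is not made up. A row lasts 1/12 s, in which the tool goes at most 41.7 mm and 7.16 degrees, less where a joint would pass 70% of its speed; a pose out of reach is approached as far as the arm can. A call with a gripper value outside its range is refused whole. The fingers move at their own pace and stop on an object; FORCE is the grip in N (left out, the last holds). Time passes only in rows, so rows that do not move let the fingers close. It gives the time, the measured TCP pose, the force and the opening at its end, in the units of the state.
- env.state(): the state, without advancing time (a new reading comes with each control period).
- env.grab_frame(name): name is "scene" or "side" or "wrist"; returns a dict with "frame" (384x512x3 uint8, red, green, blue), "intrinsics" (3x3 intrinsics, pixels), "extrinsics" (4x4, takes a point from camera to world coordinates). Camera axes: x right, y down, z forward; pixel columns grow to the right and rows downward; lengths in mm; the calibration is good to about 2 mm. The wrist camera is an equidistant fisheye: a pixel r from the principal point sees the ray r / f radians off the axis. A picture is of the moment at which its call begins. There is no depth.
- env.job_done(): hands the job in, once; it reports no verdict.
Trained networks look in the newest picture that a camera, given by its name, has taken for a name from the list of things; names that differ only in an ending like _2 or _b are one class to them, and where a whole thing is asked for, a point or a joint stands for the part that bears it (a point fixed in the world has none). Each returns a list of dicts, best first, with "confidence" (0 to 1); they miss things now and then, are a little off and sometimes report something else, mostly with a low value. They report only what shows in the picture. A call takes as long as a camera call.
- env.trace(camera, thing): "pixels" (384x512 bool, what is visible of it) and "uv" ([column, row] in pixels, amid what is visible of it).
- env.pinpoint(camera, thing): "uv" ([column, row] in pixels: a listed point, or the origin of a listed thing).
The state is a dict: "time_s": time; "qpos": joint angles; "qvel": joint speeds; "effort": joint torques, N m; "ee_pos": TCP position; "ee_rot": TCP orientation; "force": force on the tool from outside, world axes, zero at the start; "torque": the same for the moment, N m; "gripper_width": finger opening in mm.
Only numpy, scipy, OpenCV 4.12 (cv2) and the standard library are available. Lean on these libraries where they do the work, as an engineer would, in place of code of your own. Each camera call takes 0.05 s, during which the arm holds its last target. There are 200 camera calls.

## Working session

There is one attempt and no reset: what is moved stays moved. The work goes in short steps, Python scripts to look and compute and a shell command to move; the robot and the scene stay as the last step left them, time stands still between calls to the robot, and variables do not carry over. Pictures are saved under pics/ and viewed, about 8 in all and at most 12, crops included, and the job is handed in when it is done.

```bash
mkdir -p pics; ls
cat > h.py <<'E'
import numpy as np, cv2
from workcell import env
def ray(f,uv):
    K,T=f["intrinsics"],f["extrinsics"]
    d=np.linalg.inv(K)@[uv[0],uv[1],1]
    return T[:3,3],T[:3,:3]@d
def at_z(f,uv,z):
    o,d=ray(f,uv); return o+d*(z-o[2])/d[2]
def tri(rs):
    A=0;b=0
    for o,d in rs:
        d=d/np.linalg.norm(d);P=np.eye(3)-np.outer(d,d);A=A+P;b=b+P@o
    return np.linalg.solve(A,b)
def proj(f,p):
    c=np.linalg.inv(f["extrinsics"])@[*p,1]; u=f["intrinsics"]@c[:3]; return u[:2]/u[2]
E
python3 - <<'E'
from h import *
np.set_printoptions(precision=1,suppress=True)
F={c:env.grab_frame(c) for c in("scene","side")}
cv2.imwrite("pics/a.png",cv2.cvtColor(np.vstack([np.hstack([F[c]["frame"] for c in F])]),cv2.COLOR_RGB2BGR)[:, :])
im=cv2.imread("pics/a.png"); cv2.imwrite("pics/a.png",cv2.resize(im,(800,300),interpolation=cv2.INTER_AREA))
for t in("brush","stand","blue_pot","yellow_pot"):
    R=[]
    for c in F:
        r=env.pinpoint(c,t)
        for q in r[:2]: print(t,c,np.array(q["uv"]),round(q["confidence"],2),at_z(F[c],q["uv"],20 if t=="brush" else 0))
        if r:R.append(ray(F[c],r[0]["uv"]))
    if len(R)>1: print(" tri",tri(R))
s=env.state();print(s["ee_pos"],s["ee_rot"],s["gripper_width"],s["time_s"])
E
```

```text
pics
stand scene [326.6 159.4] 0.97 [592.4 249.4   0. ]
stand side [207.4 301.2] 0.85 [589.5 241.    0. ]
 tri [591.2 244.7   3.3]
blue_pot scene [244.  204.2] 0.82 [505.4  22.7   0. ]
blue_pot side [262.4 220.7] 0.8 [506.1   6.5   0. ]
 tri [507.2  16.8   6.8]
yellow_pot scene [166.7 253.2] 0.73 [ 449.5 -165.4    0. ]
yellow_pot side [287.8 181.1] 0.86 [ 446.2 -173.9    0. ]
 tri [ 448.5 -166.9    2.8]
[ 143.8 -556.7  404.8] [180.    0.   14.5] 91.10464326836166 0.5
```

View pics/a.png

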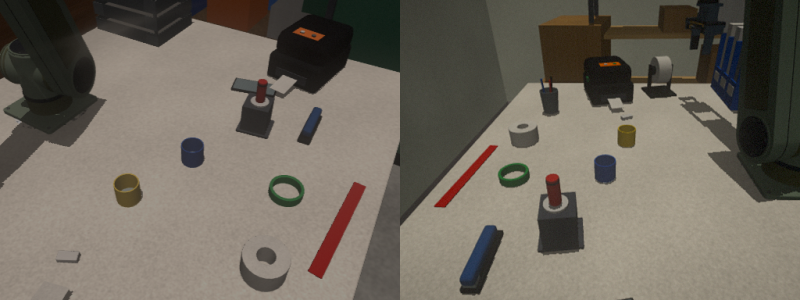

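The scene view shows the stand with the brush at about (257,105), the blue pot at (192,152) and the yellow pot at (127,190). The triangulated heights come out near 0, as they should. I'll refine by fitting known cylinders to the masks.

```bash
cat >> h.py <<'E'
from scipy.optimize import least_squares
def cen(f,x,y,r,z0,z1):
    a=np.linspace(0,2*np.pi,40); P=np.array([proj(f,(x+r*np.cos(t),y+r*np.sin(t),z)) for t in a for z in(z0,z1)],np.float32)
    m=cv2.moments(cv2.convexHull(P)); return np.array([m["m10"]/m["m00"],m["m01"]/m["m00"]])
def fit(obs,p0,r,z0,z1):
    g=lambda p:np.concatenate([cen(f,p[0],p[1],r,z0,z1)-c for f,c in obs])
    s=least_squares(g,p0); return s.x,s.fun
def mcen(m):
    m=cv2.moments(m.astype(np.uint8),True); return np.array([m["m10"]/m["m00"],m["m01"]/m["m00"]])
E
python3 - <<'E'
from h import *
np.set_printoptions(precision=1,suppress=True)
F={c:env.grab_frame(c) for c in("scene","side")}
for t,p0,r,z0,z1 in(("brush",(591,245),13,96,160),("blue_pot",(507,17),30,0,55),("yellow_pot",(448,-167),30,0,55)):
    obs=[]
    for c in F:
        q=env.trace(c,t)
        if not q: print(t,c,"none");continue
        m=q[0]["pixels"]; f=F[c]["frame"].astype(int)
        n=m.sum()
        if t=="brush":
            hsv=cv2.cvtColor(F[c]["frame"],cv2.COLOR_RGB2HSV)
            m=m&((f[...,0]>1.7*f[...,1]))
            v=np.where(m); print(" red rows",v[0].min(),v[0].max(),"cols",v[1].min(),v[1].max())
            for z in(96,160): print("   pred",z,proj(F[c],(591,245,z)))
        print(t,c,q[0]["confidence"],n,m.sum(),mcen(m)); obs.append((F[c],mcen(m)))
        print("   single",fit(obs[-1:],p0,r,z0,z1)[0])
    if obs: print(t,*fit(obs,p0,r,z0,z1))
E
```

```text
red rows 101 131 cols 328 341
   pred 96 [330.2 126.3]
   pred 160 [333.8 101.1]
brush scene 0.56 573 274 [334.2 116.6]
   single [599.5 237.1]
 red rows 223 263 cols 187 206
   pred 96 [200.4 261.4]
   pred 160 [195.9 229.1]
brush side 0.93 1101 486 [196.3 242.9]
   single [594.9 239.7]
brush [595.9 239.4] [-1.1 -1.  -0.6 -0.1]
blue_pot scene 0.58 1019 1019 [246.2 194.7]
   single [514.9  17. ]
blue_pot side 0.57 882 882 [261.8 214.4]
   single [507.  17.]
blue_pot [509.  17.] [-2.3  2.2 -1.1 -0.8]
yellow_pot scene 0.97 1250 1250 [163.2 243. ]
   single [ 446.1 -165.6]
yellow_pot side 0.65 550 550 [289.6 173. ]
   single [ 442.5 -169.1]
yellow_pot [ 445.4 -165.8] [-0.4 -0.1 -1.1  0.7]
```

```bash
R='[{"gripper":100,"travel":[0.0,0.0,0.0],"twist":0}]'
python3 -m handwheel '[{"gripper":100,"travel":[0.028,-0.029,0],"twist":0},{"gripper":100,"travel":[0.028,-0.029,0],"twist":0},{"gripper":100,"travel":[0.028,-0.029,0],"twist":0},{"gripper":100,"travel":[0.028,-0.029,0],"twist":0},{"gripper":100,"travel":[0.028,-0.029,0],"twist":0}]' 20
python3 -m handwheel '[{"gripper":100,"travel":[0.028,-0.029,0],"twist":0},{"gripper":100,"travel":[0.028,-0.029,0],"twist":0},{"gripper":100,"travel":[0.028,-0.029,0],"twist":0},{"gripper":100,"travel":[0.028,-0.029,0],"twist":0},{"gripper":100,"travel":[0.028,-0.029,0],"twist":0}]'
```

```text
time_s: 1.32
ee_pos: [243.5, -379.6, 404.8]
ee_rot: [180.0, -0.0, 14.4]
force: [0.8, -0.1, 0.3]
gripper_width: 90.9
time_s: 1.73
ee_pos: [342.7, -204.0, 405.1]
ee_rot: [180.0, -0.0, 14.5]
force: [0.2, -0.5, -0.4]
gripper_width: 91.0
```

```bash
python3 -m handwheel '[{"gripper":100,"travel":[0.028,-0.029,0],"twist":0},{"gripper":100,"travel":[0.028,-0.029,0],"twist":0},{"gripper":100,"travel":[0.028,-0.029,0],"twist":0},{"gripper":100,"travel":[0.028,-0.029,0],"twist":0},{"gripper":100,"travel":[0.028,-0.029,0],"twist":0}]' | head -2
python3 -m handwheel '[{"gripper":100,"travel":[0.028,-0.029,0],"twist":0},{"gripper":100,"travel":[0.028,-0.029,0],"twist":0},{"gripper":100,"travel":[0.028,-0.029,0],"twist":0},{"gripper":100,"travel":[0.028,-0.029,0],"twist":0},{"gripper":100,"travel":[0.028,-0.029,0],"twist":0}]' | head -2
python3 -m handwheel '[{"gripper":100,"travel":[0.028,-0.029,0],"twist":0},{"gripper":100,"travel":[0.028,-0.029,0],"twist":0},{"gripper":100,"travel":[0.0,0.0,0],"twist":0}]'
cat >> h.py <<'E'
def wproj(f,p):
    c=np.linalg.inv(f["extrinsics"])@[*p,1]; x,y,z=c[:3]; K=f["intrinsics"]; r=np.hypot(x,y); th=np.arctan2(r,z)
    return np.array([K[0,2]+K[0,0]*th*x/r,K[1,2]+K[1,1]*th*y/r])
def wray(f,uv):
    K,T=f["intrinsics"],f["extrinsics"]; a=(uv[0]-K[0,2])/K[0,0]; b=(uv[1]-K[1,2])/K[1,1]; th=np.hypot(a,b)
    d=np.array([a/th*np.sin(th),b/th*np.sin(th),np.cos(th)]); return T[:3,3],T[:3,:3]@d
def wat_z(f,uv,z):
    o,d=wray(f,uv); return o+d*(z-o[2])/d[2]
E
python3 - <<'E'
from h import *
np.set_printoptions(precision=1,suppress=True)
f=env.grab_frame("wrist"); im=cv2.cvtColor(f["frame"],cv2.COLOR_RGB2BGR)
for p in((595,240,160),(595,240,96),(508,17,55)):
    u=wproj(f,p); print(p,u); cv2.drawMarker(im,tuple(int(v) for v in u),(0,255,0),0,10)
cv2.imwrite("pics/w1.png",im)
for t,z in(("brush",128),("blue_pot",55)):
    for q in env.trace("wrist",t)[:1]: print(t,q["confidence"],q["uv"],q["pixels"].sum(),wat_z(f,q["uv"],z))
E
```

```text
time_s: 2.15
ee_pos: [442.1, -28.4, 405.1]
time_s: 2.57
ee_pos: [541.5, 147.0, 404.8]
time_s: 2.82
ee_pos: [583.2, 220.6, 403.5]
ee_rot: [-179.8, -0.2, 14.7]
force: [0.2, -0.3, 0.6]
gripper_width: 91.3
(595, 240, 160) [235.7 192.9]
(595, 240, 96) [240.2 174. ]
(508, 17, 55) [384.8 268.1]
brush 0.6 [241.7, 169.9] 2281 [606.9 239.7 128. ]
blue_pot 0.57 [379.1, 242.1] 446 [543.7  43.4  55. ]
```

View pics/w1.png

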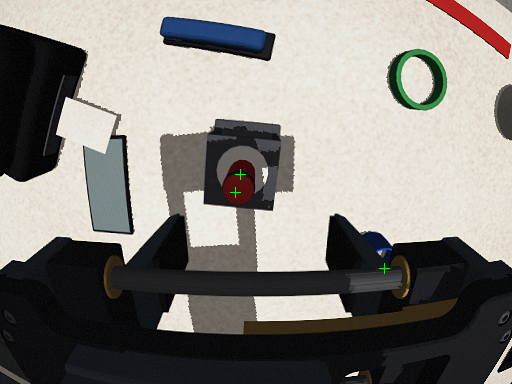

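The wrist view agrees with the fit: the handle top is at about (238,190) and the collar is centred near (242,172), 2–3 px from the predictions.

Run:
```python
from h import *
np.set_printoptions(precision=1,suppress=True)
f=env.grab_frame("wrist")
fr=f["frame"].astype(int); m=(fr[...,0]>1.8*fr[...,1]); m[:120]=0;m[215:]=0;m[:,:200]=0;m[:,290:]=0
v=np.where(m);print(m.sum(),v[0].min(),v[0].max(),v[1].min(),v[1].max(),mcen(m))
def wc(x,y):
    a=np.linspace(0,6.28,40); P=np.array([wproj(f,(x+13*np.cos(t),y+13*np.sin(t),z)) for t in a for z in(96,160)],np.float32)
    return mcen(cv2.fillConvexPoly(np.zeros((384,512),np.uint8),cv2.convexHull(P).astype(int),1))
h=lambda x,y: mcen(m)-wc(x,y)
for x in(592,595,598,601,604): print(x,[h(x,y).round(1) for y in(234,237,240,243)])
print(wat_z(f,(242.5,172),96),wat_z(f,(238,190),160)); s=env.state();print(s["ee_pos"],s["ee_rot"])
```

```text
1100 154 197 215 248 [232.4 176.6]
592 [array([-3.9, -7.4]), array([-0.6, -6.6]), array([ 2.7, -5.7]), array([ 6.2, -5. ])]
595 [array([-4.8, -4.3]), array([-1.3, -3.4]), array([ 1.9, -2.5]), array([ 5.5, -1.8])]
598 [array([-5.5, -1. ]), array([-2.1, -0.1]), array([1.2, 0.6]), array([4.5, 1.6])]
601 [array([-6.4,  2.2]), array([-2.8,  3. ]), array([0.7, 3.6]), array([3.8, 4.6])]
604 [array([-7.2,  5.3]), array([-3.7,  6.2]), array([-0.2,  7. ]), array([3. , 7.8])]
[593.8 231.3  96. ] [594.1 232.2 160. ]
[580.2 214.4 404.5] [180.    0.1  14.5]
```

```bash
python3 -m handwheel '[{"gripper":100,"travel":[0.022,-0.0195,0],"twist":0},{"gripper":100,"travel":[0,0,0.034],"twist":0},{"gripper":100,"travel":[0,0,0.034],"twist":0},{"gripper":100,"travel":[0,0,0.034],"twist":0},{"gripper":100,"travel":[0,0,0],"twist":0}]' 
python3 -m handwheel '[{"gripper":100,"travel":[0,0,0],"twist":0},{"gripper":100,"travel":[0,0,0],"twist":0}]'
python3 - <<'E'
from h import *
f=env.grab_frame("wrist"); im=cv2.cvtColor(f["frame"],cv2.COLOR_RGB2BGR)
cv2.imwrite("pics/w2.png",im)
E
```

```text
time_s: 3.43
ee_pos: [594.6, 237.1, 296.4]
ee_rot: [179.9, 0.8, 14.4]
force: [-1.2, -0.7, -0.9]
gripper_width: 91.1
time_s: 3.6
ee_pos: [597.6, 238.7, 305.1]
ee_rot: [-180.0, -0.2, 14.4]
force: [-0.6, 0.4, 0.2]
gripper_width: 90.9
```

View pics/w2.png

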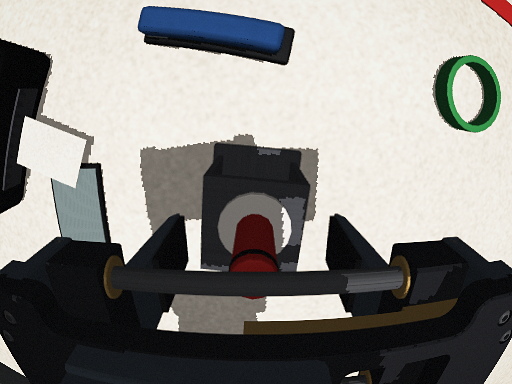

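The handle (col 253) sits centred between the fingers (185 and 328), so I'm closing.

```bash
python3 -m handwheel '[{"gripper":0,"travel":[0,0,0],"twist":0},{"gripper":0,"travel":[0,0,0],"twist":0},{"gripper":0,"travel":[0,0,0],"twist":0},{"gripper":0,"travel":[0,0,0],"twist":0},{"gripper":0,"travel":[0,0,0],"twist":0}]' 25
python3 -m handwheel '[{"gripper":0,"travel":[0,0,0],"twist":0},{"gripper":0,"travel":[0,0,0],"twist":0},{"gripper":0,"travel":[0,0,0],"twist":0},{"gripper":0,"travel":[0,0,0],"twist":0},{"gripper":0,"travel":[0,0,0],"twist":0}]' 25
```

```text
time_s: 4.07
ee_pos: [597.1, 239.5, 303.1]
ee_rot: [180.0, -0.0, 14.5]
force: [-0.3, -0.7, 0.3]
gripper_width: 60.7
time_s: 4.48
ee_pos: [597.1, 239.5, 302.6]
ee_rot: [180.0, 0.0, 14.5]
force: [0.1, 1.2, 0.9]
gripper_width: 27.1
```

```bash
python3 -m handwheel '[{"gripper":0,"travel":[0,0,0],"twist":0},{"gripper":0,"travel":[0,0,0],"twist":0},{"gripper":0,"travel":[0,0,0],"twist":0},{"gripper":0,"travel":[0,0,-0.01],"twist":0},{"gripper":0,"travel":[0,0,-0.02],"twist":0}]' 25
python3 -m handwheel '[{"gripper":0,"travel":[0,0,-0.02],"twist":0},{"gripper":0,"travel":[0,0,-0.02],"twist":0},{"gripper":0,"travel":[0,0,-0.02],"twist":0},{"gripper":0,"travel":[0,0,-0.02],"twist":0},{"gripper":0,"travel":[0,0,0],"twist":0}]' 
python3 -m handwheel '[{"gripper":0,"travel":[0,0,0],"twist":0},{"gripper":0,"travel":[0,0,0],"twist":0},{"gripper":0,"travel":[0,0,0],"twist":0}]'
python3 - <<'E'
from h import *
f=[cv2.cvtColor(env.grab_frame(c)["frame"],cv2.COLOR_RGB2BGR) for c in("scene","side")]
cv2.imwrite("pics/c.png",np.hstack([cv2.resize(f[0][30:190,250:430],None,fx=2.2,fy=2.2),cv2.resize(f[1][120:280,110:290],None,fx=2.2,fy=2.2)]))
E
```

```text
time_s: 4.9
ee_pos: [596.5, 239.2, 330.8]
ee_rot: [179.9, 0.4, 14.5]
force: [-0.0, 0.1, -0.9]
gripper_width: 25.6
time_s: 5.32
ee_pos: [597.5, 239.6, 418.2]
ee_rot: [-179.9, -0.5, 14.5]
force: [-0.1, 0.7, 0.7]
gripper_width: 25.3
time_s: 5.57
ee_pos: [596.8, 239.3, 411.0]
ee_rot: [180.0, 0.2, 14.5]
force: [0.2, 0.1, -1.1]
gripper_width: 25.6
```

View pics/c.png

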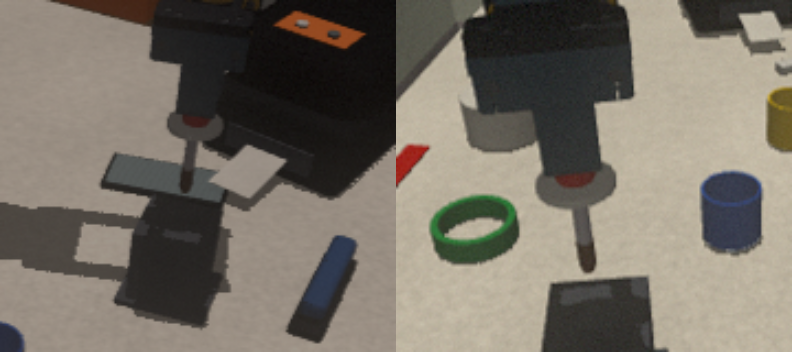

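The brush has lifted clear, but the shaft looks slightly tilted. I'll triangulate the tip and collar.

Run:
```python
from h import *
np.set_printoptions(precision=1,suppress=True)
S,D=env.grab_frame("scene"),env.grab_frame("side")
for n,a,b in(("tip",(334.5,117.3),(198.2,241.8)),("collar",(338.6,87.3),(191.8,203.6))):
    print(n,tri([ray(S,a),ray(D,b)]))
for z in(131,204): print(z,proj(S,(597,239.5,z)),proj(D,(597,239.5,z)))
s=env.state();print(s["ee_pos"],s["ee_rot"],s["torque"])
for c in("scene","side"):
    for q in env.pinpoint(c,"brush")[:1]: print(c,q)
```

```text
tip [596.8 236.2 127.3]
collar [597. 237. 199.]
131 [333.7 114.8] [194.9 241.8]
204 [338.2  84.4] [189.2 202. ]
[597.1 239.4 411.7] [180.    0.1  14.5] [ 0. -0. -0.]
scene {'uv': [333.3, 114.7], 'confidence': 0.76}
side {'uv': [199.0, 242.0], 'confidence': 0.95}
```

No tilt: the tip (597,236) and collar (597,237) line up vertically. Moving over the blue pot.

```bash
python3 -m handwheel '[{"gripper":0,"travel":[-0.014,0.019,0],"twist":0},{"gripper":0,"travel":[-0.014,0.019,0],"twist":0},{"gripper":0,"travel":[-0.014,0.019,0],"twist":0},{"gripper":0,"travel":[-0.014,0.019,0],"twist":0},{"gripper":0,"travel":[-0.014,0.019,0],"twist":0}]' 
python3 -m handwheel '[{"gripper":0,"travel":[-0.014,0.019,0],"twist":0},{"gripper":0,"travel":[-0.014,0.019,0],"twist":0},{"gripper":0,"travel":[-0.014,0.019,0],"twist":0},{"gripper":0,"travel":[-0.014,0.019,0],"twist":0},{"gripper":0,"travel":[-0.014,0.019,0],"twist":0}]' 
python3 -m handwheel '[{"gripper":0,"travel":[0,0,0],"twist":0},{"gripper":0,"travel":[0,0,0],"twist":0},{"gripper":0,"travel":[0,0,0],"twist":0},{"gripper":0,"travel":[0,0,0],"twist":0}]'
python3 - <<'E'
from h import *
np.set_printoptions(precision=1,suppress=True)
F={c:env.grab_frame(c) for c in("scene","side","wrist")}
cs=[]
for c,p in(("scene",(245,175)),("side",(262,200)),("wrist",(256,190))):
    im=cv2.cvtColor(F[c]["frame"],cv2.COLOR_RGB2BGR)
    if c=="wrist": cs.append(cv2.resize(im,(400,300)));continue
    for q in env.pinpoint(c,"brush")[:1]: print("tip",c,q)
    x,y=p; cs.append(cv2.resize(im[y-75:y+75,x-100:x+100],(400,300)))
cv2.imwrite("pics/d.png",np.vstack([np.hstack(cs[:2]),np.hstack([cs[2],cs[2]*0])]))
print(env.state()["ee_pos"])
for c in("scene","side"): print(c,"pot rim centre pred",proj(F[c],(508,18,55)),"tip pred",proj(F[c],(508,18,130)))
E
```

```text
time_s: 6.28
ee_pos: [552.5, 129.1, 412.6]
ee_rot: [180.0, 0.0, 14.5]
force: [0.4, -0.8, -0.0]
gripper_width: 25.8
time_s: 6.7
ee_pos: [508.4, 19.5, 412.8]
ee_rot: [180.0, -0.0, 14.5]
force: [0.0, 0.6, -0.8]
gripper_width: 25.4
time_s: 7.03
ee_pos: [509.4, 21.1, 412.7]
ee_rot: [-180.0, -0.0, 14.5]
force: [1.2, 0.7, -0.7]
gripper_width: 25.8
tip scene {'uv': [244.7, 160.0], 'confidence': 0.94}
tip side {'uv': [261.6, 170.7], 'confidence': 0.63}
[509.3  21.  412.6]
scene pot rim centre pred [243.7 186.7] tip pred [243.3 157.6]
side pot rim centre pred [261.1 203.4] tip pred [260.7 173. ]
```

View pics/d.png

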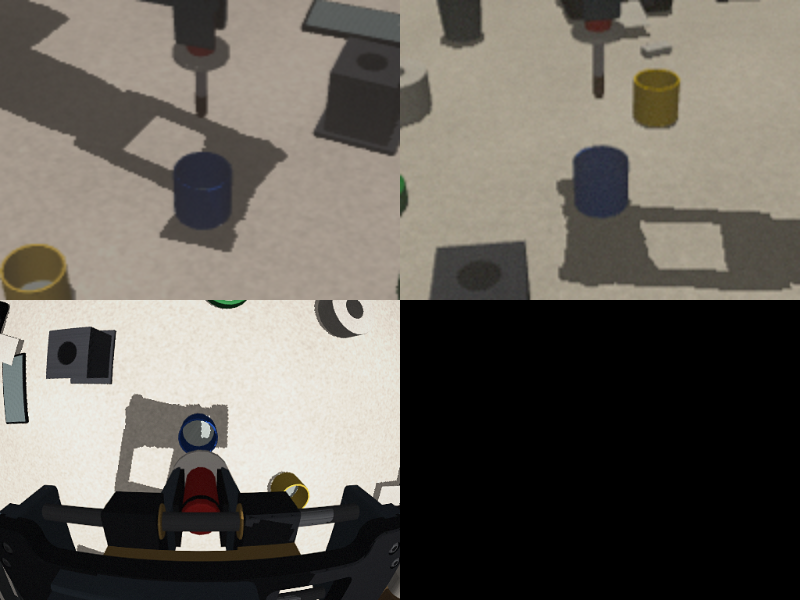

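The brush hangs above the blue pot. The pot's rim centre is at about (246.5,183.5) in scene, (262.5,204) in side and (253.4,171.5) in wrist. One check of the offset:

Run:
```python
from h import *
np.set_printoptions(precision=1,suppress=True)
S,D,W=[env.grab_frame(c) for c in("scene","side","wrist")]
print(tri([ray(S,(246.5,183.5)),ray(D,(262.5,204))]),at_z(S,(246.5,183.5),55),at_z(D,(262.5,204),55),wat_z(W,(253.4,171.5),55))
print("tip",tri([ray(S,(244.7,160)),ray(D,(261.6,170.7))]))
fr=W["frame"].astype(int); m=(fr[...,2]>1.5*fr[...,0])&(fr[...,2]>25); m[:130]=0;m[220:]=0;m[:,:215]=0;m[:,295:]=0
(x,y),r=cv2.minEnclosingCircle(np.argwhere(m)[:,::-1].astype(np.float32)); v=np.where(m); print(x,y,r,v[0].min(),v[0].max(),v[1].min(),v[1].max())
```

```text
[506.9  26.4  58. ] [507.9  29.   55. ] [504.8  20.2  55. ] [514.7  24.5  55. ]
tip [510.   13.  130.7]
255.5624237060547 188.6198272705078 43.85789108276367 145 219 223 289
```

```bash
python3 -m handwheel '[{"gripper":0,"travel":[0.001,-0.003,0.01],"twist":0},{"gripper":0,"travel":[0,0,0.02],"twist":0},{"gripper":0,"travel":[0,0,0.02],"twist":0},{"gripper":0,"travel":[0,0,0.015],"twist":0},{"gripper":0,"travel":[0,0,0],"twist":0}]' 
python3 -m handwheel '[{"gripper":0,"travel":[0,0,0.015],"twist":0},{"gripper":0,"travel":[0,0,0.015],"twist":0},{"gripper":0,"travel":[0,0,0.01],"twist":0},{"gripper":0,"travel":[0,0,0.007],"twist":0},{"gripper":0,"travel":[0,0,0],"twist":0}]' 
python3 -m handwheel '[{"gripper":0,"travel":[0,0,0],"twist":0},{"gripper":0,"travel":[0,0,0],"twist":0},{"gripper":0,"travel":[0,0,0],"twist":0},{"gripper":0,"travel":[0,0,0],"twist":0},{"gripper":0,"travel":[0,0,0],"twist":0}]'
python3 - <<'E'
from h import *
F={c:env.grab_frame(c) for c in("scene","side","wrist")}
cs=[]
for c,p in(("scene",(245,175)),("side",(262,200))):
    im=cv2.cvtColor(F[c]["frame"],cv2.COLOR_RGB2BGR)
    x,y=p; cs.append(cv2.resize(im[y-75:y+75,x-100:x+100],(400,300)))
cv2.imwrite("pics/e.png",np.hstack(cs))
E
```

```text
time_s: 7.85
ee_pos: [508.1, 23.8, 344.1]
ee_rot: [-179.9, 0.4, 14.5]
force: [-0.2, -0.6, -0.9]
gripper_width: 25.9
time_s: 8.27
ee_pos: [509.0, 23.7, 299.7]
ee_rot: [-180.0, 0.1, 14.5]
force: [-0.2, 0.1, -0.8]
gripper_width: 25.3
time_s: 8.68
ee_pos: [509.4, 23.6, 301.2]
ee_rot: [180.0, -0.1, 14.5]
force: [0.2, -0.2, -0.9]
gripper_width: 25.8
```

View pics/e.png

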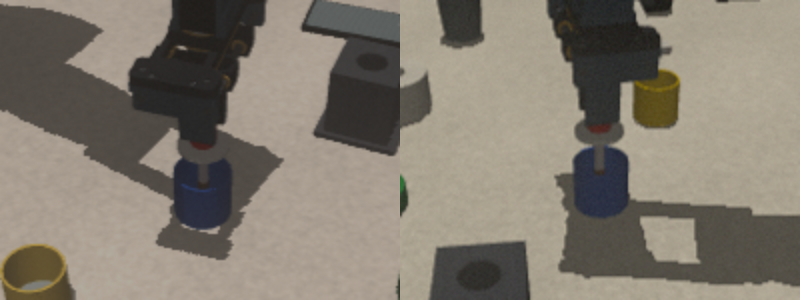

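The shaft enters the blue pot at scene crop (203,175) and side crop (600,165), and the pot hasn't moved. I'll go slightly deeper, then lift out and return.

```bash
python3 -m handwheel '[{"gripper":0,"travel":[0,0,0.003],"twist":0},{"gripper":0,"travel":[0,0,0.003],"twist":0},{"gripper":0,"travel":[0,0,0],"twist":0},{"gripper":0,"travel":[0,0,0],"twist":0},{"gripper":0,"travel":[0,0,0],"twist":0}]' 
python3 -m handwheel '[{"gripper":0,"travel":[0,0,0],"twist":0},{"gripper":0,"travel":[0,0,0],"twist":0},{"gripper":0,"travel":[0,0,-0.008],"twist":0},{"gripper":0,"travel":[0,0,-0.015],"twist":0},{"gripper":0,"travel":[0,0,-0.02],"twist":0}]' 
python3 -m handwheel '[{"gripper":0,"travel":[0,0,-0.025],"twist":0},{"gripper":0,"travel":[0,0,-0.025],"twist":0},{"gripper":0,"travel":[0,0,-0.015],"twist":0},{"gripper":0,"travel":[0,0,-0.01],"twist":0},{"gripper":0,"travel":[0,0,0],"twist":0}]' 
python3 -m handwheel '[{"gripper":0,"travel":[0,0,0],"twist":0},{"gripper":0,"travel":[0,0,0],"twist":0},{"gripper":0,"travel":[0,0,0],"twist":0},{"gripper":0,"travel":[0,0,0],"twist":0},{"gripper":0,"travel":[0,0,0],"twist":0}]'
```

```text
time_s: 9.25
ee_pos: [509.3, 23.6, 294.6]
ee_rot: [180.0, 0.0, 14.5]
force: [-0.2, -1.1, -0.0]
gripper_width: 25.4
time_s: 9.67
ee_pos: [508.9, 23.6, 337.6]
ee_rot: [-180.0, 0.2, 14.5]
force: [0.6, -0.3, -0.4]
gripper_width: 25.8
time_s: 10.08
ee_pos: [509.5, 23.6, 415.3]
ee_rot: [179.9, -0.3, 14.5]
force: [0.4, 0.7, -0.0]
gripper_width: 25.6
time_s: 10.5
ee_pos: [509.3, 23.6, 411.9]
ee_rot: [-180.0, 0.1, 14.5]
force: [0.2, -0.3, 0.9]
gripper_width: 25.4
```

```bash
python3 -m handwheel '[{"gripper":0,"travel":[0.0139,-0.0187,0],"twist":0},{"gripper":0,"travel":[0.0139,-0.0187,0],"twist":0},{"gripper":0,"travel":[0.0139,-0.0187,0],"twist":0},{"gripper":0,"travel":[0.0139,-0.0187,0],"twist":0},{"gripper":0,"travel":[0.0139,-0.0187,0],"twist":0}]' | head -2
python3 -m handwheel '[{"gripper":0,"travel":[0.0139,-0.0187,0],"twist":0},{"gripper":0,"travel":[0.0139,-0.0187,0],"twist":0},{"gripper":0,"travel":[0.0139,-0.0187,0],"twist":0},{"gripper":0,"travel":[0.0139,-0.0187,0],"twist":0},{"gripper":0,"travel":[0.0139,-0.0187,0],"twist":0}]' | head -2
python3 -m handwheel '[{"gripper":0,"travel":[0,0,0],"twist":0},{"gripper":0,"travel":[0,0,0],"twist":0},{"gripper":0,"travel":[0,0,0],"twist":0},{"gripper":0,"travel":[0,0,0],"twist":0},{"gripper":0,"travel":[0,0,0],"twist":0}]'
python3 - <<'E'
from h import *
np.set_printoptions(precision=1,suppress=True)
S,D=env.grab_frame("scene"),env.grab_frame("side")
u=[env.pinpoint(c,"brush")[0]["uv"] for c in("scene","side")]
print(u,tri([ray(S,u[0]),ray(D,u[1])]),env.state()["ee_pos"])
E
```

```text
time_s: 10.92
ee_pos: [553.5, 132.6, 412.2]
time_s: 11.33
ee_pos: [597.5, 240.6, 412.0]
time_s: 11.75
ee_pos: [596.9, 238.5, 412.9]
ee_rot: [180.0, 0.0, 14.4]
force: [-0.3, -0.4, -0.2]
gripper_width: 25.5
[[334.8, 118.3], [199.0, 241.4]] [597.2 234.3 126.2] [597.  238.9 413. ]
```

```bash
python3 -m handwheel '[{"gripper":0,"travel":[0,0,0.01],"twist":0},{"gripper":0,"travel":[0,0,0.015],"twist":0},{"gripper":0,"travel":[0,0,0.015],"twist":0},{"gripper":0,"travel":[0,0,0.01],"twist":0},{"gripper":0,"travel":[0,0,0],"twist":0}]' 
python3 -m handwheel '[{"gripper":0,"travel":[0,0,0.01],"twist":0},{"gripper":0,"travel":[0,0,0.012],"twist":0},{"gripper":0,"travel":[0,0,0.012],"twist":0},{"gripper":0,"travel":[0,0,0.01],"twist":0},{"gripper":0,"travel":[0,0,0.006],"twist":0}]' 
python3 -m handwheel '[{"gripper":0,"travel":[0,0,0.004],"twist":0},{"gripper":0,"travel":[0,0,0.002],"twist":0},{"gripper":0,"travel":[0,0,0.002],"twist":0},{"gripper":0,"travel":[0,0,0],"twist":0},{"gripper":0,"travel":[0,0,0],"twist":0}]'
python3 - <<'E'
from h import *
F={c:env.grab_frame(c) for c in("scene","side")}
cs=[]
for c,p in(("scene",(330,120)),("side",(200,250))):
    im=cv2.cvtColor(F[c]["frame"],cv2.COLOR_RGB2BGR)
    x,y=p; cs.append(cv2.resize(im[y-60:y+60,x-80:x+80],(400,300)))
cv2.imwrite("pics/f.png",np.hstack(cs)); print(env.state()["force"],env.state()["ee_pos"])
E
```

```text
time_s: 12.37
ee_pos: [596.5, 239.1, 359.5]
ee_rot: [180.0, 0.3, 14.5]
force: [-0.6, -0.0, -1.0]
gripper_width: 25.6
time_s: 12.78
ee_pos: [597.0, 239.4, 311.6]
ee_rot: [180.0, 0.1, 14.5]
force: [-0.9, -0.4, -0.3]
gripper_width: 25.4
time_s: 13.2
ee_pos: [597.2, 239.5, 305.1]
ee_rot: [-180.0, -0.0, 14.5]
force: [1.1, -0.1, 0.1]
gripper_width: 25.4
[-0.58830297 -0.21246702 -0.58944387] [597.19957012 239.50706257 305.21542131]
```

View pics/f.png

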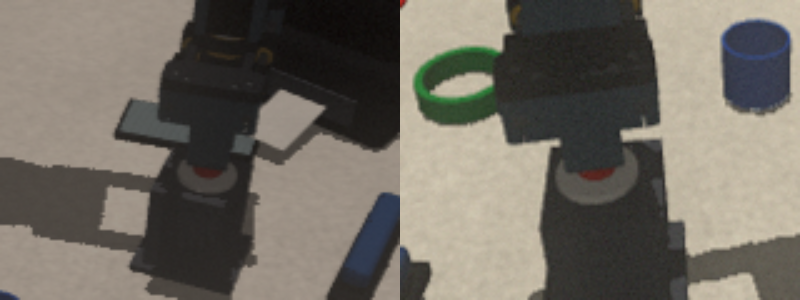

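The brush is back in the hole with the collar just above the plate. Last 2.5 mm, then release.

```bash
python3 -m handwheel '[{"gripper":0,"travel":[0,0,0.001],"twist":0},{"gripper":0,"travel":[0,0,0.001],"twist":0},{"gripper":0,"travel":[0,0,0.0005],"twist":0},{"gripper":0,"travel":[0,0,0],"twist":0},{"gripper":0,"travel":[0,0,0],"twist":0}]'
python3 -m handwheel '[{"gripper":20,"travel":[0,0,0],"twist":0},{"gripper":40,"travel":[0,0,0],"twist":0},{"gripper":60,"travel":[0,0,0],"twist":0},{"gripper":80,"travel":[0,0,0],"twist":0},{"gripper":100,"travel":[0,0,0],"twist":0}]'
python3 -m handwheel '[{"gripper":100,"travel":[0,0,0],"twist":0},{"gripper":100,"travel":[0,0,0],"twist":0},{"gripper":100,"travel":[0,0,0],"twist":0},{"gripper":100,"travel":[0,0,0],"twist":0},{"gripper":100,"travel":[0,0,0],"twist":0}]'
```

```text
time_s: 13.72
ee_pos: [597.1, 239.5, 302.6]
ee_rot: [180.0, -0.0, 14.5]
force: [-0.8, -0.4, 2.8]
gripper_width: 25.5
time_s: 14.13
ee_pos: [597.1, 239.4, 301.9]
ee_rot: [180.0, 0.0, 14.5]
force: [-0.3, -0.0, -0.6]
gripper_width: 49.5
time_s: 14.55
ee_pos: [597.1, 239.4, 302.2]
ee_rot: [180.0, -0.0, 14.5]
force: [0.6, 0.1, 0.1]
gripper_width: 82.8
```

```bash
python3 -m handwheel '[{"gripper":100,"travel":[0,0,-0.01],"twist":0},{"gripper":100,"travel":[0,0,-0.02],"twist":0},{"gripper":100,"travel":[0,0,-0.025],"twist":0},{"gripper":100,"travel":[0,0,-0.025],"twist":0},{"gripper":100,"travel":[0,0,-0.025],"twist":0}]'
python3 -m handwheel '[{"gripper":100,"travel":[0,0,-0.02],"twist":0},{"gripper":100,"travel":[0,0,0],"twist":0},{"gripper":100,"travel":[0,0,0],"twist":0},{"gripper":100,"travel":[0,0,0],"twist":0},{"gripper":100,"travel":[0,0,0],"twist":0}]'
python3 - <<'E'
from h import *
np.set_printoptions(precision=1,suppress=True)
F={c:env.grab_frame(c) for c in("scene","side")}
cs=[]
for c,(x,y) in(("scene",(280,160)),("side",(230,220))):
    im=cv2.cvtColor(F[c]["frame"],cv2.COLOR_RGB2BGR)
    cs.append(cv2.resize(im[y-112:y+113,x-150:x+150],(400,300)))
cv2.imwrite("pics/g.png",np.hstack(cs))
for t,p0 in(("blue_pot",(507,17)),("yellow_pot",(448,-167))):
    o=[(F[c],mcen(env.trace(c,t)[0]["pixels"])) for c in F if env.trace(c,t)]
    print(t,fit(o,p0,30,0,55)[0])
E
```

```text
time_s: 14.97
ee_pos: [596.9, 239.4, 409.2]
ee_rot: [180.0, -0.0, 14.5]
force: [0.3, -0.8, -0.2]
gripper_width: 91.3
time_s: 15.38
ee_pos: [596.8, 239.4, 425.7]
ee_rot: [180.0, 0.2, 14.5]
force: [-1.2, 0.1, -1.2]
gripper_width: 91.2
blue_pot [509.  17.]
yellow_pot [ 444.2 -166.6]
```

View pics/g.png

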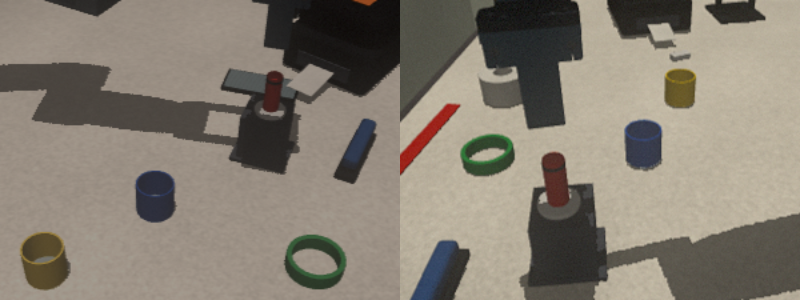

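The brush hangs upright on its collar: handle at (274,92) in the scene crop and (556,180) in the side crop. Both pots stand where they were and the gripper is clear, so I'm handing in.

```bash
python3 -c "
from workcell import env
print(env.job_done(), env.state()['time_s'])"
```

```text
the job is handed in; nothing more can be done
the job is handed in; nothing more can be done
```

The job is done and handed in at about 16 s on the clock. I gripped the brush by its handle and lifted it out of the stand. I dipped the bristles into the blue pot, with the tip about 12 mm above the table, which is well below the rim. I then hung the brush back in its stand, let go and raised the gripper clear.

- **Brush:** the last pictures show it upright and resting on its collar, with the open gripper well above it and touching nothing.
- **Pots:** the blue pot measured (509, 17) before and after. The yellow pot's fit changed by about 1 mm, which is within measuring noise.
- **Forces:** the highest reading I saw was about 3 N, when the collar settled on the plate.
- **Disagreements:** in hand, the camera estimate of the brush tip was 3–8 mm off the arm's position in y. The blue pot's rim estimates differed by about 10 mm. Both were within the clearances of the pot and the hole.

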